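# Dispense a gumball and present it in its dish

## Task

Press the black plunger of the gumball dispenser all the way down to its stop, so that the orange gumball rolls out of the chute into the blue dish, and let it come to rest in the middle. Then lift the dish by its arched handle about 10 cm above the worktop and, in the air, give it a quarter turn so that its red thumb tab, which starts out to your left, points straight towards the front edge of the worktop on your side, keeping the dish level and the gumball in its middle throughout. Do not touch the gumball or disturb the jars and shaker around, and finish still holding the dish up there: do not set it down.

Things in the scene. Friction and masses are not known exactly. Their poses are not given: they have to be found in the camera images.
- dispenser: Gumball dispenser, fixed: red foot 96 mm wide, clear hopper 62 mm wide, red cap, its top 152 mm above the worktop. Origin on the worktop, 15 mm in front of the hopper's axis; -x points to its front, where an open steel chute slopes down at 15 degrees. The dish stands before the chute, its centre about 160 mm from the origin.
- chute_end (a point): Middle of the chute floor at its open front end, 85 mm before the dispenser's origin, 55 mm above the worktop; the chute is 33 mm wide outside, its walls end 69 mm above the worktop. The rim of the dish is at least 3 mm from it in plan, so the dish can be lifted straight up.
- plunger_top (a point): Centre of the top of the dispenser's black plunger head, a disc 34 mm wide on the hopper's axis, 185 mm above the worktop when up. Press it straight down.
- plunger (a joint): Plunger travel, m: 0 = up, 0.020 = down at its stop. A spring returns it when let go: about 1 N to start, 6 N at the stop. It carries the steel gate blade that holds the gumball back in the chute; the ball gets past only in the last 4 mm before the stop, and needs the plunger held there about half a second to roll clear.
- dish: Blue round dish, loose, 134 mm across, rim 30 mm high, about 0.25 kg: a shallow cone (14 degrees, steeper at the edge) in which a ball rolls back to the middle. Origin: centre of its underside; z up; +x points to its red thumb tab. A steel arch 8 mm thick spans it along x. At the start +x points to world +y within 0.5 rad; at the end it must point to world -x.
- dish_grip (a point): Centre of the wooden grip of the dish's arched handle, straight over the centre of the dish, 116 mm above its underside. The grip is a bar 64 mm long along the dish's x axis, 16 mm thick (pinch it across, along the dish's y axis) and 16 mm high.
- dish_seat (a point): The place of the gumball's centre when it lies in the middle of the dish: on the axis of the dish, 18 mm above its underside.
- dish_tab (a point): Centre of the red thumb tab on the rim of the dish (30 x 34 x 7 mm), 80 mm from the dish's axis along its +x.
- gumball_center (a point): Centre of the loose orange gumball, a hard ball 24 mm across, 12 g. It starts in the chute behind the gate.
- worktop_mid (a point): A fixed, unmarked point on the worktop, (0.5, 0.2, 0), only for its axes, which are the world's: x ahead of the robot, y to its left, z up. The front edge of the worktop runs along y and lies towards -x.
- jam_jar: Bystander: jar of red jam with yellow lid, 66 x 67 x 100 mm, loose; origin at its underside. Leave alone.
- salt_shaker: Bystander: clear and grey salt shaker, 44 mm wide, 90 mm high, loose; origin at its underside. Leave alone.
- spice_red: Bystander: spice jar with red cap, 44 mm wide, 105 mm high, loose; origin at its underside. Leave alone.
- gumball: The same orange gumball as a body; origin on its skin (underneath at the start); its axes turn as it rolls.
Things that resemble listed ones, but are neither listed nor needed, are in the scene too. There is more than one size of the dispenser; the one meant has the size given above.

How it is judged (in metres and radians):
On the way, in this order (a step that is already met when the one before it is completed fails the run):
1. the plunger is pressed down to its stop (value of joint plunger above 0.018 m), for 0.1 s.
2. the dish is lifted by the gripper with the gumball in its middle, not yet turned (height (world z) of dish above 0.04 m and distance between gumball_center and dish_seat below 0.02 m and contact force between the fingers and dish above 0.5 N and angle between the x axis of dish and the y axis of worktop_mid, either way round below 0.75 rad), for 0.1 s.
At the end, for the whole second after the job is handed in: The dish is held still in the gripper, its underside 60 to 180 mm above the worktop, level within 0.12 rad, its red tab pointing towards the front edge (world -x) within 0.2 rad, away from the dispenser, the gumball's centre within 15 mm of its place in the middle of the dish (height (world z) of dish between 0.06 and 0.18 m and distance between gumball_center and dish_seat below 0.015 m and angle between dish's own z axis and vertical below 0.12 rad and angle between the x axis of dish and the x axis of worktop_mid, either way round below 0.2 rad and x of dispenser in the frame of dish below -0.08 m and contact force between the fingers and dish above 0.5 N and linear speed of dish below 0.03 m/s); the arm keeps its last pose, push and grip.
It fails at once if the gumball strays more than 30 mm from the middle of the raised dish (or the dish is raised without it) (height (world z) of dish above 0.03 m and distance between gumball_center and dish_seat above 0.03 m).
It fails at once if the raised dish is tilted by more than 0.2 rad (height (world z) of dish above 0.03 m and angle between dish's own z axis and vertical above 0.2 rad).
It fails at once if the robot touches the gumball (contact force between any of the arm, the fingers and gumball above 0.3 N).
It fails at once if the jam jar, salt shaker or spice jar is shifted or upset (distance of any of jam_jar, salt_shaker, spice_red from where it was at the start of the episode above 0.03 m).
It also fails if it takes over 51 s, if anything falls off the work surface, if the arm or the gripper's body presses on something with over 40 N, if the wrist force passes 120 N, or if a joint passes its speed limit or range.

## Robot

A 7-joint arm with a two-finger parallel gripper is mounted at the origin on a cart in front of the work surface, level with it; the furniture and walls round the work are solid. World frame = base frame: x ahead of the robot, y to its left, z up, the work surface at z = 0. Lengths are in m, angles in degrees, forces in N, time in s.
With the tool pointing down it reaches from about 0.35 to 0.9 m from the base axis. Payload 8.1 kg.
Tool frame: the origin (TCP) lies between the finger pads; the fingertips stand 25 mm ahead of it and the grasp point (between the pads) lies 6 mm ahead of it (robot.tips_ahead is the distance from the TCP to the fingertips, in m); z points along the fingers, y is the line along which they close (so a half turn about z gives the same grasp; the last joint's range is limited). The gripper opens to 85 mm and grips with 20 to 120 N. Pads are 22 mm wide; open, the fingers measure 114 mm over their backs; the gripper's body (76 mm by 85 mm) begins 54 mm behind the grasp point. The pads swing forward as they close: fully open they stand 13 mm farther back than shut.
Start: joints at [-73.144, 24.895, 1.432, 90.138, -0.665, 64.973, -4.303], TCP at [0.242, 0.576, 0.256] pointing down, gripper open.
Joint ranges: [-149.89, 149.89], [-25.12, 119.58], [-72.63, 75.52], [4.76, 147.25], [-75.54, 255.54], [6.69, 114.76], [-157.13, 157.13]. Speed limits (degrees/s): [127.2, 127.2, 172.46, 172.46, 180, 180, 180].

## Interface

Orientations are given as [roll, pitch, yaw] about the fixed x, y, z axes, in that order (R = Rz(yaw) Ry(pitch) Rx(roll)).
In Python, from cell import sensors, vision, order, robot gives the robot as it stands.
- The arm moves only by the tool carry_out, never from a script. Its argument "increments" is a list of rows, each a list of 7 numbers: the turn, a rotation vector about the tool's x, y, z in rad, then the shift along the tool's x, y, z in mm, then the closure, from -1 (fully open) to 1 (shut). In form: [[ax, ay, az, tx, ty, tz, hand], ...]. A call has 1 to 12 rows; each row shifts and turns the commanded pose from where the row before left it, along the tool's axes as they then stand; what a row does not reach is not made up. A row lasts 1/8 s, in which the tool goes at most 62.5 mm and 10.7 degrees, less where a joint would pass 70% of its speed; a pose out of reach is approached as far as the arm can. A call is refused whole if a number of a shift passes 62.5 or a number of a turn 0.188, either way. A call with a gripper value outside its range is refused whole. The fingers move at their own pace and stop on an object; "newtons" is the grip in N (left out, the last holds). Time passes only in rows, so rows that do not move let the fingers close. It gives the time, the measured TCP pose, the force, the opening and the grip force at its end, in the units of the state.
- sensors.observe(): the state, without advancing time (a new reading comes with each control period).
- vision.camera(name): name is "scene" or "top" or "wrist"; returns a dict with "pixels" (384x512x3 uint8, red, green, blue), "fx", "fy", "cx", "cy" (pixels), "view" (4x4, takes a point from world to camera coordinates). Camera axes: x right, y down, z forward; pixel columns grow to the right and rows downward; lengths in m; the calibration is good to about 2 mm. The wrist camera is an equidistant fisheye: a pixel r from the principal point sees the ray r / f radians off the axis. A picture is of the moment at which its call begins. There is no depth.
- order.job_done(): hands the job in; it is judged then, once.
Trained networks look in the newest picture that a camera, given by its name, has taken for a name from the list of things; names that differ only in an ending like _2 or _b are one class to them, and where a whole thing is asked for, a point or a joint stands for the part that bears it (a point fixed in the world has none). Each returns a list of dicts, best first, with "p" (0 to 1); they miss things now and then, are a little off and sometimes report something else, mostly with a low value. They report only what shows in the picture. A call takes as long as a camera call. They do not tell look-alikes from the thing itself.
- vision.find_in(camera, name): "xy" ([column, row] in pixels, amid what is visible of it).
- vision.silhouettes(camera, name): "pixels" (384x512 bool, what is visible of it) and "xy" ([column, row] in pixels, amid what is visible of it).
- vision.pinpoint(camera, name): "xy" ([column, row] in pixels: a listed point, or the origin of a listed thing).
The state is a dict: "time_s": time; "qpos": joint angles; "qvel": joint speeds; "tau": joint torques, N m; "tcp_pos": TCP position; "eef_rot": TCP orientation; "wrist_force": force on the tool from outside, world axes, zero at the start; "torque": the same for the moment, N m; "opening": finger opening in m; "finger_force": force on a finger pad.
Only numpy, scipy, OpenCV 4.12 (cv2) and the standard library are available. Lean on these libraries where they do the work, as an engineer would, in place of code of your own. Each camera call takes 0.05 s, during which the arm holds its last target. There are 200 camera calls.

## Working session

There is one attempt and no reset: what is moved stays moved. The work goes in short steps, Python scripts to look and compute and a tool call to move; the robot and the scene stay as the last step left them, time stands still between calls to the robot, and variables do not carry over. Pictures are saved under pics/ and viewed, at most 10 in all, crops included, and the job is handed in when it is done.

Besides the shell and the picture viewer there is one more tool, called as a command line: name --pt "numbers of a row" for each row, then --argument value for the rest. carry_out: Moves the arm, as the interface text tells. Its arguments: {"type":"object","properties":{"increments":{"type":"array"},"newtons":{"type":"number"}},"required":["increments"]}

```bash
mkdir -p pics; ls; cat > h.py <<'E'
import numpy as np, cv2
from cell import sensors, vision, order, robot
def ray(c, xy):
    V=np.array(c["view"]); R=V[:3,:3]; o=-R.T@V[:3,3]
    d=R.T@np.array([(xy[0]-c["cx"])/c["fx"],(xy[1]-c["cy"])/c["fy"],1]); return o,d/np.linalg.norm(d)
def atz(c,xy,z):
    o,d=ray(c,xy); return o+d*(z-o[2])/d[2]
def tri(rs):
    A=sum(np.eye(3)-np.outer(d,d) for o,d in rs); b=sum((np.eye(3)-np.outer(d,d))@o for o,d in rs)
    return np.linalg.solve(A,b)
def proj(c,p):
    V=np.array(c["view"]); q=V[:3,:3]@np.array(p)+V[:3,3]; return [c["fx"]*q[0]/q[2]+c["cx"],c["fy"]*q[1]/q[2]+c["cy"]]
E
python3 - <<'E'
from h import *
np.set_printoptions(precision=3,suppress=True)
cs={}
for n in("scene","top"):
    c=cs[n]=vision.camera(n); print(n,c["fx"],"pos",ray(c,(0,0))[0])
    cv2.imwrite(f"pics/{n}0.png",cv2.cvtColor(c["pixels"],cv2.COLOR_RGB2BGR))
    for k in("dispenser","chute_end","plunger_top","dish","dish_grip","dish_tab","dish_seat","gumball_center","jam_jar","salt_shaker","spice_red"):
        print(n,k,[(np.round(r["xy"],1).tolist(),round(r["p"],2)) for r in vision.pinpoint(n,k)])
print(sensors.observe())
E
```

```text
pics
scene 365.0847917782196 pos [ 0.134 -0.22   0.738]
scene dispenser [([269.5, 190.1], 0.91), ([294.6, 228.3], 0.87)]
scene chute_end [([246.8, 186.5], 0.8), ([274.8, 233.6], 0.64)]
scene plunger_top [([312.2, 174.6], 0.52), ([275.5, 150.1], 0.38), ([154.6, 236.7], 0.29)]
scene dish [([258.9, 262.5], 0.81)]
scene dish_grip [([255.1, 235.3], 0.92)]
scene dish_tab [([226.8, 241.0], 0.72)]
scene dish_seat [([255.1, 261.6], 0.78)]
scene gumball_center [([291.7, 216.6], 0.55)]
scene jam_jar [([254.1, 261.7], 0.68), ([289.1, 218.2], 0.39)]
scene salt_shaker [([156.1, 234.9], 0.96)]
scene spice_red [([311.7, 201.3], 0.61)]
top 352.381712068117 pos [0.38  0.254 0.964]
top dispenser [([278.8, 173.1], 0.94), ([220.8, 158.6], 0.79), ([279.3, 181.9], 0.2)]
top chute_end [([218.2, 176.6], 0.94), ([282.5, 200.6], 0.65)]
top plunger_top [([279.5, 147.0], 0.73), ([216.2, 139.4], 0.63)]
top dish [([280.8, 230.8], 0.7)]
top dish_grip [([287.9, 226.4], 0.84), ([279.6, 180.2], 0.63), ([191.9, 278.3], 0.56)]
top dish_tab [([256.0, 235.9], 0.95)]
top dish_seat [([285.3, 227.8], 0.91)]
top gumball_center [([284.9, 224.5], 0.6), ([279.3, 179.3], 0.44)]
top jam_jar [([311.1, 119.6], 0.55)]
top salt_shaker [([192.4, 281.2], 0.51)]
top spice_red [([260.3, 134.5], 0.81)]
{'time_s': 1.2, 'qpos': array([-73.144,  24.894,   1.433,  90.136,  -0.664,  64.973,  -4.303]), 'qvel': array([-0.084, -0.039, -0.067,  0.002,  0.006, -0.063,  0.041]), 'tau': array([ -0.   , -67.028,   1.023, -31.657,   0.015,   0.002,  -0.   ]), 'tcp_pos': array([0.242, 0.576, 0.256]), 'eef_rot': array([179.994,   0.001, 157.261]), 'wrist_force': array([-0.029, -0.095,  0.283]), 'torque': array([0.059, 0.028, 0.012]), 'finger_force': 0.0, 'opening': 0.08540980545194633}
```

View pics.

```bash
python3 - <<'E'
import cv2,numpy as np
a=cv2.imread("pics/scene0.png")[110:310,110:380]; b=cv2.imread("pics/top0.png")[80:320,140:360]
cv2.imwrite("pics/crop_s.png",cv2.resize(a,None,fx=2.9,fy=2.9,interpolation=cv2.INTER_CUBIC))
cv2.imwrite("pics/crop_t.png",cv2.resize(b,None,fx=2.5,fy=2.5,interpolation=cv2.INTER_CUBIC))
E
```

```text
(no output)
```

View pics/crop_s.png

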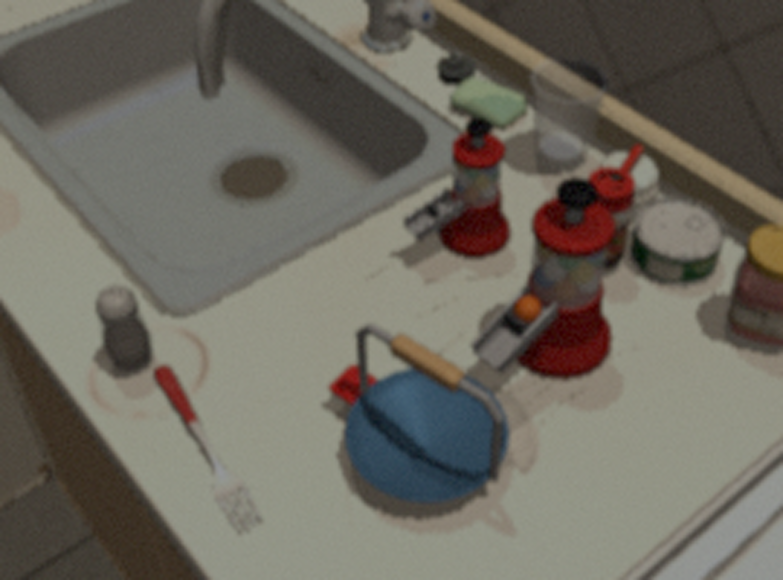

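View pics/crop_t.png

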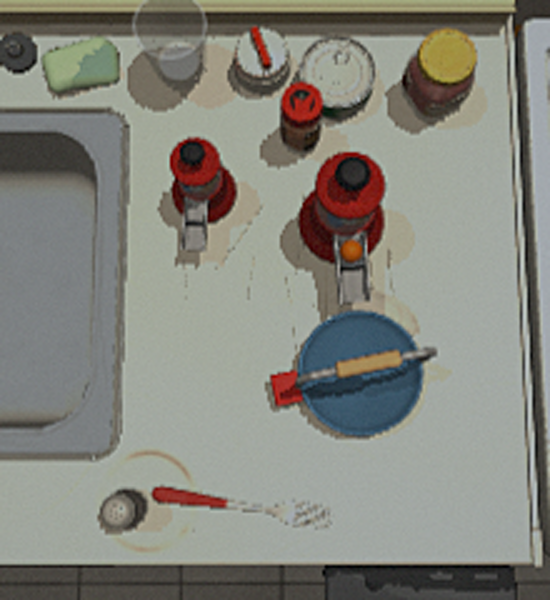

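The pictures show two look-alike dispensers. The large one is at top (279,173) / scene (295,228), with an orange ball in its chute and the dish in front of it. The small one is at top (221,159) / scene (270,190), beside the sink, with an empty chute. The large one fits; I'll confirm its size from the plunger height.

```bash
python3 - <<'E'
from h import *
np.set_printoptions(precision=4,suppress=True)
s=vision.camera("scene");t=vision.camera("top")
T=lambda a,b:tri([ray(s,a),ray(t,b)])
def near(n,k,xy):
    r=[np.array(q["xy"]) for q in vision.pinpoint(n,k)]; r.sort(key=lambda q:np.linalg.norm(q-xy)); return r[0]if r else None
g={"dispenser":((294,228),(279,173)),"plunger_top":((310,175),(279,148)),"chute_end":((275,233),(282,200)),"dish":((256,265),(284,229)),"dish_grip":((256,235),(287,226)),"dish_tab":((230,242),(255,236)),"gumball_center":((291,216),(280,180)),"salt_shaker":((153,235),(190,284)),"spice_red":((318,195),(260,133))}
for k,(a,b) in g.items():
    p,q=near("scene",k,a),near("top",k,b)
    if p is None or q is None: print(k,p,q);continue
    P=T(p,q);print(k,p,q,P,"resid px",np.array(proj(t,P))-q)
print("small plunger",T(near("scene","plunger_top",(275,152)),near("top","plunger_top",(216,140))))
# plunger black disc colour: hypothesised top at z=.185
for c,k,nm in((s,(309,175),"scene"),(t,(280,148),"top")):
    m=vision.silhouettes(nm,"plunger_top")
    print(nm,[(np.round(r["xy"]),r["pixels"].sum(),round(r["p"],2)) for r in m])
    im=c["pixels"].astype(int); x,y=k; w=im[y-14:y+15,x-14:x+15]; mk=(w.max(2)<60); yy,xx=np.nonzero(mk); print("dark",xx.mean()+x-14,yy.mean()+y-14,len(xx),xx.min()+x-14,xx.max()+x-14,yy.min()+y-14,yy.max()+y-14)
    for z in(.185,.18):print(atz(c,(xx.mean()+x-14,yy.mean()+y-14),z))
# blue dish ellipse in top, tan grip
for c in(s,t):
    h=cv2.cvtColor(c["pixels"],cv2.COLOR_RGB2HSV); m=((h[...,0]>95)&(h[...,0]<120)&(h[...,1]>90)).astype(np.uint8)
    n,l,st,ce=cv2.connectedComponentsWithStats(m); i=1+st[1:,4].argmax(); print("blue",st[i],ce[i], atz(c,ce[i],.03))
    cn=max(cv2.findContours((l==i).astype(np.uint8),0,2)[0],key=cv2.contourArea);e=cv2.fitEllipse(cv2.convexHull(cn));print(e,atz(c,e[0],.03))
for nm,c in(("scene",s),("top",t)):
    for r in vision.silhouettes(nm,"dish_grip")[:1]: print(nm,r["xy"],r["pixels"].sum())
E
```

```text
dispenser [298.6 230.4] [275.  174.5] [ 0.6208  0.1909 -0.0046] resid px [ 0.2331 -0.3635]
plunger_top [312.1 174.1] [283.1 146.4] [0.6386 0.1845 0.1873] resid px [-0.0297  0.0445]
chute_end [276.8 234.5] [282.7 198.1] [0.5368 0.1787 0.0572] resid px [-0.9477  1.6023]
dish [257.8 263.5] [281.1 231.7] [0.4617 0.1752 0.0071] resid px [ 0.9275 -1.567 ]
dish_grip [256.2 234.3] [288.9 222.5] [0.4657 0.1704 0.1209] resid px [-1.0539  1.8788]
dish_tab [230.7 240.7] [253.  235.9] [0.4455 0.2534 0.0331] resid px [ 0.2188 -0.3969]
gumball_center None [278.4 180.9]
salt_shaker [152.7 234.3] [191.7 280.3] [ 0.3235  0.42   -0.0005] resid px [-1.0216  2.1909]
spice_red [313.8 198. ] [261.1 132. ] [0.7324 0.2343 0.0154] resid px [-1.275   2.0676]
small plunger [0.677  0.3457 0.1296]
scene [(array([309., 178.]), np.int64(166), 0.57), (array([290., 216.]), np.int64(53), 0.53), (array([274., 156.]), np.int64(71), 0.49)]
dark 308.7440476190476 178.73809523809524 168 303 323 170 189
[0.623 0.18  0.185]
[0.6274 0.1836 0.18  ]
top [(array([280., 151.]), np.int64(159), 0.76), (array([217., 143.]), np.int64(84), 0.53)]
dark 280.1358024691358 149.3827160493827 162 266 287 134 162
[0.6323 0.1912 0.185 ]
[0.6339 0.1908 0.18  ]
blue [ 230  238   50   45 1692] [254.4332 260.9078] [0.4543 0.1712 0.03  ]
((254.68212890625, 260.5576477050781), (43.00559616088867, 51.494171142578125), 106.11067199707031) [0.4554 0.1716 0.03  ]
blue [261 224  48  30 947] [285.9208 239.1056] [0.436  0.1672 0.03  ]
((285.3304748535156, 236.49940490722656), (32.146331787109375, 47.72500991821289), 76.97776794433594) [0.4429 0.1686 0.03  ]
scene [254.3, 258.1] 2508
top [286.2, 226.8] 2136
```

carry_out --pt "0 0 0 -25 -10 0 1" --pt "0 0 0 -47 -19 0 1" --pt "0 0 0 -47 -19 0 1" --pt "0 0 0 -47 -19 0 1" --pt "0 0 0 -47 -19 0 1" --pt "0 0 0 -47 -19 0 1" --pt "0 0 0 -47 -19 0 1" --pt "0 0 0 -47 -19 0 1" --pt "0 0 0 -47 -19 0 1" --pt "0 0 0 -47 -19 0 1" --pt "0 0 0 -40 -15 0 1" --pt "0 0 0 -24 -8 0 1" --newtons 40

```text
time_s: 4.0
tcp_pos: [0.6365, 0.1877, 0.2563]
eef_rot: [-180.0, 0.1, 157.1]
wrist_force: [-0.2, 0.3, 0.2]
opening: -0.0003
finger_force: 0.0
```

```bash
cat >> h.py <<'E'
def wray(c,xy):
    V=np.array(c["view"]); R=V[:3,:3]; o=-R.T@V[:3,3]
    u=np.array([(xy[0]-c["cx"])/c["fx"],(xy[1]-c["cy"])/c["fy"]]); r=np.linalg.norm(u); 
    d=R.T@np.append(np.sin(r)*u/max(r,1e-9),np.cos(r)); return o,d
def watz(c,xy,z):
    o,d=wray(c,xy); return o+d*(z-o[2])/d[2]
E
python3 - <<'E'
from h import *
np.set_printoptions(precision=4,suppress=True)
w=vision.camera("wrist"); print(wray(w,(w["cx"]+1e-6,w["cy"])))
cv2.imwrite("pics/w1.png",cv2.cvtColor(w["pixels"],cv2.COLOR_RGB2BGR))
for k,z in(("plunger_top",.185),("chute_end",.055),("dish_grip",.116),("dish_tab",.03),("gumball_center",.07)):
    for r in vision.pinpoint("wrist",k): print(k,r["xy"],round(r["p"],2),watz(w,r["xy"],z))
E
```

```text
(array([0.5653, 0.218 , 0.3736]), array([ 0.2781, -0.1179, -0.9533]))
plunger_top [256.0, 213.3] 0.71 [0.6326 0.1901 0.185 ]
plunger_top [429.9, 168.6] 0.6 [0.6516 0.3206 0.185 ]
chute_end [374.0, 86.0] 0.94 [0.5931 0.3489 0.055 ]
chute_end [210.9, 90.9] 0.83 [0.5337 0.1804 0.055 ]
dish_grip [164.9, 21.1] 0.97 [0.4623 0.1755 0.116 ]
dish_grip [244.2, 1.4] 0.59 [0.4766 0.2453 0.116 ]
dish_tab [245.5, 2.3] 0.56 [0.4486 0.2553 0.03  ]
gumball_center [233.6, 132.1] 0.57 [0.5834 0.1864 0.07  ]
```

View pics/w1.png

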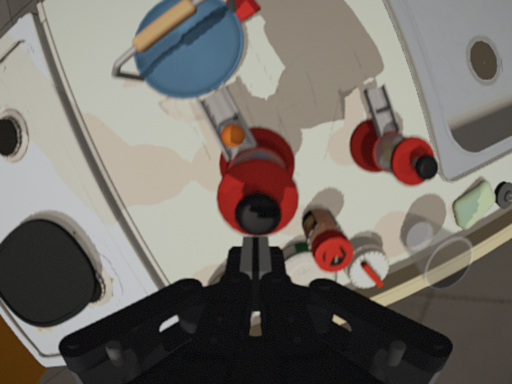

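Wrist picture: the big plunger head at (256,213) sits just ahead of the closed fingertips, with the ball at (233,132) and dish grip at (165,21). The plunger height of 187 mm (small one: 130 mm) confirms this is the right dispenser.

carry_out --pt "0 0 0 4 1 15 1" --pt "0 0 0 0 0 15 1" --pt "0 0 0 0 0 10 1" --pt "0 0 0 0 0 8 1" --pt "0 0 0 0 0 6 1" --pt "0 0 0 0 0 6 1" --pt "0 0 0 0 0 4 1"

```text
time_s: 5.18
tcp_pos: [0.6315, 0.1928, 0.1923]
eef_rot: [180.0, -0.0, 157.3]
wrist_force: [-2.7, 0.1, 5.4]
opening: -0.0001
finger_force: 2.6
```

carry_out --pt "0 0 0 0 0 1 1" --pt "0 0 0 0 0 1 1"

```text
time_s: 5.42
tcp_pos: [0.6315, 0.1929, 0.1906]
eef_rot: [180.0, -0.0, 157.3]
wrist_force: [-4.3, -0.1, 4.9]
opening: 0.0001
finger_force: 2.8
```

carry_out --pt "0 0 0 0 0 1 1" --pt "0 0 0 0 0 1 1" --pt "0 0 0 0 0 1 1" --pt "0 0 0 0 0 1 1"

```text
time_s: 5.92
tcp_pos: [0.6317, 0.1929, 0.1897]
eef_rot: [179.9, 0.0, 157.3]
wrist_force: [-15.4, -2.6, 32.6]
opening: 0.0001
finger_force: 16.9
```

At the stop, since the force climbed sharply without motion. Holding it there, then I'll check for the ball.

carry_out --pt "0 0 0 0 0 -1 1" --pt "0 0 0 0 0 0 1" --pt "0 0 0 0 0 0 1" --pt "0 0 0 0 0 0 1" --pt "0 0 0 0 0 0 1" --pt "0 0 0 0 0 0 1" --pt "0 0 0 0 0 0 1" --pt "0 0 0 0 0 0 1"

```text
time_s: 6.92
tcp_pos: [0.6316, 0.1929, 0.1899]
eef_rot: [179.9, 0.0, 157.3]
wrist_force: [-11.1, -1.0, 21.5]
opening: -0.0001
finger_force: 11.1
```

```bash
python3 - <<'E'
from h import *
np.set_printoptions(precision=4,suppress=True)
for n in("wrist","scene"):
    w=vision.camera(n); f=watz if n=="wrist" else atz
    cv2.imwrite(f"pics/{n}2.png",cv2.cvtColor(w["pixels"],cv2.COLOR_RGB2BGR))
    for k,z in(("gumball_center",.018),("dish_seat",.018),("dish_grip",.116),("dish_tab",.03)):
        for r in vision.pinpoint(n,k): print(n,k,r["xy"],round(r["p"],2),f(w,r["xy"],z))
    if n=="scene": cv2.imwrite("pics/s2c.png",cv2.resize(cv2.cvtColor(w["pixels"],cv2.COLOR_RGB2BGR)[130:310,190:370],None,fx=3,fy=3))
E
```

```text
wrist gumball_center [169.5, 34.9] 0.96 [0.4611 0.1741 0.018 ]
wrist dish_seat [171.1, 34.9] 0.67 [0.4619 0.1755 0.018 ]
wrist dish_seat [248.7, 168.2] 0.65 [0.6167 0.1927 0.018 ]
wrist dish_grip [133.2, 9.1] 0.59 [0.4638 0.1748 0.116 ]
wrist dish_grip [171.7, 36.5] 0.4 [0.4964 0.1915 0.116 ]
scene gumball_center [260.4, 261.3] 0.65 [0.4699 0.1679 0.018 ]
scene dish_seat [254.2, 262.1] 0.82 [0.4571 0.1756 0.018 ]
scene dish_grip [254.7, 236.6] 0.85 [0.4568 0.1727 0.116 ]
scene dish_grip [305.1, 179.5] 0.67 [0.6748 0.2338 0.116 ]
scene dish_tab [234.3, 239.6] 0.86 [0.4568 0.2519 0.03  ]
```

View pics/s2c.png

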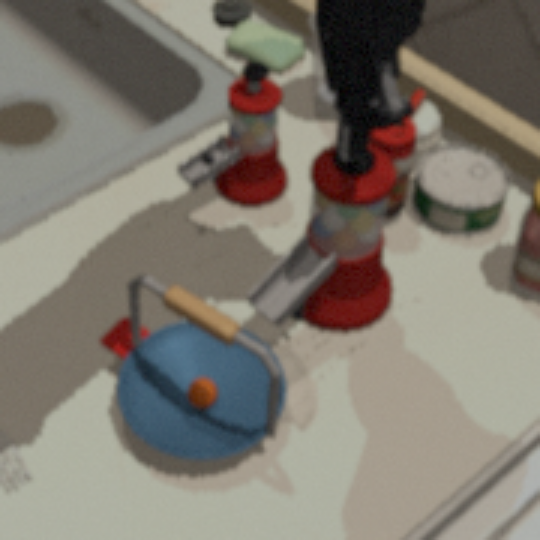

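Scene crop: the orange ball lies in the dish at (203,393) and the chute is empty. Next: rise, go over the dish, turn to the grip and open the gripper.

carry_out --pt "0 0 0 0 0 -10 1" --pt "0 0 0 0 0 -20 1" --pt "0 0 0 0 0 -30 1" --pt "0 0 0 20 -11 -10 0" --pt "0 0 0 43 -24 0 -1" --pt "0 0 0 43 -24 0 -1" --pt "0 0 0 30 -17 0 -1" --pt "0 0 0.16 12 -7 0 -1" --pt "0 0 0.18 0 0 0 -1" --pt "0 0 0.18 0 0 0 -1" --pt "0 0 0.18 0 0 0 -1" --pt "0 0 0.18 0 0 0 -1"

```text
time_s: 8.93
tcp_pos: [0.4636, 0.1735, 0.2575]
eef_rot: [179.9, 0.0, 106.5]
wrist_force: [0.4, 0.4, 0.6]
opening: 0.0853
finger_force: 0.0
```

carry_out --pt "0 0 0.08 0 0 0 -1" --pt "0 0 0 0 0 0 -1"

```text
time_s: 9.18
tcp_pos: [0.4635, 0.1736, 0.2574]
eef_rot: [179.9, 0.0, 102.3]
wrist_force: [0.1, -0.3, 0.2]
opening: 0.0854
finger_force: 0.0
```

```bash
python3 - <<'E'
from h import *
np.set_printoptions(precision=4,suppress=True)
w=vision.camera("wrist"); im=cv2.cvtColor(w["pixels"],cv2.COLOR_RGB2BGR)
cv2.imwrite("pics/w3.png",im)
for k,z in(("gumball_center",.018),("dish_seat",.018),("dish_grip",.116),("dish_tab",.03),("dish",0)):
    for r in vision.pinpoint("wrist",k): print(k,r["xy"],round(r["p"],2),watz(w,r["xy"],z))
# wooden grip by colour
h=cv2.cvtColor(w["pixels"],cv2.COLOR_RGB2HSV); m=((h[...,0]>8)&(h[...,0]<22)&(h[...,1]>90)&(h[...,1]<190)&(h[...,2]>110)).astype(np.uint8)
n,l,st,ce=cv2.connectedComponentsWithStats(m)
for i in range(1,n):
    if st[i,4]>150:
        yy,xx=np.nonzero(l==i); P=np.array([watz(w,q,.122)[:2] for q in zip(xx,yy)]); ev,E=np.linalg.eigh(np.cov(P.T)); print("tan",st[i],ce[i],P.mean(0),"ang",np.degrees(np.arctan2(E[1,1],E[0,1]))%180,"len",np.sqrt(ev*12))
print(sensors.observe()["qpos"])
E
```

```text
gumball_center [446.0, 165.7] 0.62 [0.7269 0.2391 0.018 ]
dish_seat [253.3, 162.8] 0.65 [0.4602 0.1788 0.018 ]
dish_grip [255.9, 187.8] 0.56 [0.4637 0.176  0.116 ]
dish_tab [255.6, 99.6] 0.65 [0.4466 0.2542 0.03  ]
dish [252.2, 162.1] 0.74 [0.4593 0.1758 0.    ]
tan [  0  79  33  35 454] [21.0573 93.9427] [0.2    0.2276] ang 2.0565543848439916 len [0.0255 0.0447]
tan [ 248  157   17   67 1086] [255.732  189.3711] [0.4635 0.1759] ang 101.64896205021144 len [0.0145 0.0615]
tan [450 276  32  35 706] [465.8059 292.6062] [0.7616 0.0986] ang 149.1217429661561 len [0.0448 0.0496]
[-40.9059  12.5609  17.1849 108.8963  -4.2914  59.1463  -9.6076]
```

View pics/w3.png

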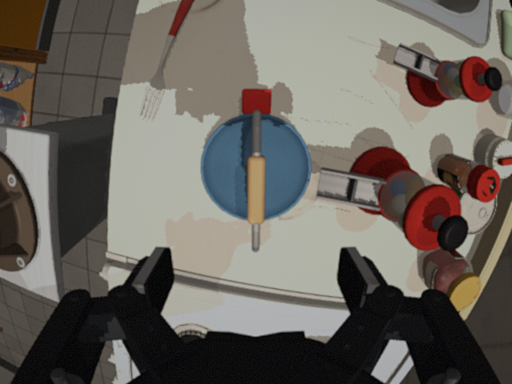

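Wrist picture: the grip at (256,189) is upright between the open fingers and aligned. The ball is hidden beneath it, so it's in the middle. Descending and gripping.

carry_out --pt "0 0 0.01 2.4 0 20 -1" --pt "0 0 0 0 0 35 -1" --pt "0 0 0 0 0 35 -1" --pt "0 0 0 0 0 25 -1" --pt "0 0 0 0 0 15 -1" --pt "0 0 0 0 0 5 -1" --pt "0 0 0 0 0 0 -1"

```text
time_s: 10.35
tcp_pos: [0.4629, 0.176, 0.1227]
eef_rot: [180.0, -0.0, 101.7]
wrist_force: [0.6, -0.1, 0.7]
opening: 0.0854
finger_force: 0.0
```

carry_out --pt "0 0 0 0 0 0 -0.5" --pt "0 0 0 0 0 0 0" --pt "0 0 0 0 0 0 0.3" --pt "0 0 0 0 0 0 0.45" --pt "0 0 0 0 0 0 0.55" --pt "0 0 0 0 0 0 0.65" --pt "0 0 0 0 0 0 1" --pt "0 0 0 0 0 0 1" --pt "0 0 0 0 0 0 1" --newtons 50

```text
time_s: 11.48
tcp_pos: [0.4627, 0.1759, 0.1224]
eef_rot: [180.0, -0.0, 101.7]
wrist_force: [1.5, 0.2, 0.6]
opening: 0.0152
finger_force: 48.9
```

```bash
python3 - <<'E'
from h import *
np.set_printoptions(precision=4,suppress=True)
for n in("wrist","scene","top"):
    w=vision.camera(n); f=watz if n=="wrist" else atz
    for k in("gumball_center","dish_seat"):
        for r in vision.pinpoint(n,k)[:2]: print(n,k,r["xy"],round(r["p"],2),f(w,r["xy"],.018))
    if n=="scene": cv2.imwrite("pics/s4.png",cv2.resize(cv2.cvtColor(w["pixels"],cv2.COLOR_RGB2BGR)[130:310,190:370],None,fx=3,fy=3))
E
```

```text
wrist gumball_center [259.5, 203.3] 0.54 [0.466  0.1769 0.018 ]
wrist dish_seat [254.7, 204.6] 0.62 [0.4625 0.1751 0.018 ]
scene gumball_center [259.7, 260.8] 0.57 [0.4696 0.17   0.018 ]
scene dish_seat [256.3, 261.6] 0.86 [0.4619 0.1735 0.018 ]
top dish_seat [286.9, 227.9] 0.56 [0.4667 0.1629 0.018 ]
```

View pics/s4.png

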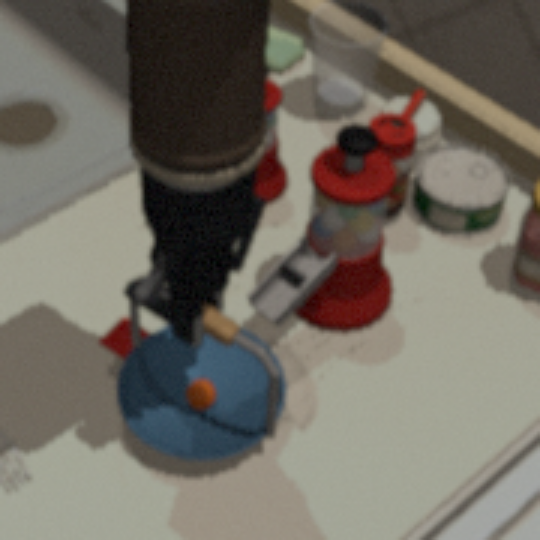

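The grip is held (opening 15 mm, 49 N) and the ball is in the middle of the dish, at crop (202,393). Lifting gently.

carry_out --pt "0 0 0 0 0 -1 1" --pt "0 0 0 0 0 -3 1" --pt "0 0 0 0 0 -5 1" --pt "0 0 0 0 0 -7 1" --pt "0 0 0 0 0 -8 1" --pt "0 0 0 0 0 -8 1" --pt "0 0 0 0 0 -8 1" --pt "0 0 0 0 0 -7 1" --pt "0 0 0 0 0 -5 1" --pt "0 0 0 0 0 -3 1" --pt "0 0 0 0 0 -1 1" --pt "0 0 0 0 0 0 1"

```text
time_s: 13.42
tcp_pos: [0.4625, 0.1758, 0.1782]
eef_rot: [-180.0, 0.0, 101.7]
wrist_force: [0.6, -0.0, -2.2]
opening: 0.0153
finger_force: 48.8
```

```bash
cat > chk.py <<'E'
from h import *
np.set_printoptions(precision=4,suppress=True)
o=sensors.observe(); z0=o["tcp_pos"][2]-.1224; print(o["time_s"],"dish z",z0,o["qpos"])
P={}
for n in("wrist","scene","top"):
    w=vision.camera(n); f=watz if n=="wrist" else atz
    for k,z in(("gumball_center",.018),("dish_seat",.018),("dish_tab",.027)):
        for r in vision.pinpoint(n,k)[:2]: print(n,k,r["xy"],round(r["p"],2),f(w,r["xy"],z+z0)-np.append(o["tcp_pos"][:2],0))
    if n=="scene": cv2.imwrite("pics/s_%d.png"%(o["time_s"]*100),cv2.resize(cv2.cvtColor(w["pixels"],cv2.COLOR_RGB2BGR)[130:310,190:370],None,fx=3,fy=3))
E
python3 chk.py; ls pics
```

```text
13.425 dish z 0.05579927292579302 [-39.9517  18.0095  16.3636 114.623   -6.7035  48.2603  -8.1907]
wrist gumball_center [255.5, 204.0] 0.63 [ 0.0002 -0.0002  0.0738]
wrist dish_seat [256.9, 203.2] 0.62 [0.0012 0.0007 0.0738]
wrist dish_tab [257.5, 104.1] 0.69 [-0.0141  0.0759  0.0828]
scene gumball_center [154.8, 231.1] 0.57 [-0.1545  0.1881  0.0738]
scene gumball_center [258.0, 246.8] 0.4 [ 0.003  -0.0042  0.0738]
scene dish_seat [256.1, 248.5] 0.88 [-0.0034 -0.0051  0.0738]
scene dish_tab [230.7, 225.6] 0.93 [-0.0107  0.0799  0.0828]
scene dish_tab [154.8, 233.3] 0.55 [-0.16    0.1742  0.0828]
top dish_seat [285.5, 227.3] 0.62 [ 0.0006 -0.0041  0.0738]
top dish_tab [254.7, 230.0] 0.75 [-0.0068  0.0739  0.0828]
crop_s.png
crop_t.png
s2c.png
s4.png
s_1342.png
scene0.png
scene2.png
top0.png
w1.png
w3.png
wrist2.png
```

The dish is level at 56 mm with the ball in the middle. Lifting the rest, then turning.

carry_out --pt "0 0 0 0 0 -1 1" --pt "0 0 0 0 0 -3 1" --pt "0 0 0 0 0 -5 1" --pt "0 0 0 0 0 -7 1" --pt "0 0 0 0 0 -8 1" --pt "0 0 0 0 0 -8 1" --pt "0 0 0 0 0 -6 1" --pt "0 0 0 0 0 -4 1" --pt "0 0 0 0 0 -2 1" --pt "0 0 -0.01 0 0 0 1" --pt "0 0 -0.03 0 0 0 1" --pt "0 0 -0.05 0 0 0 1"

```text
time_s: 15.52
tcp_pos: [0.4624, 0.1758, 0.2221]
eef_rot: [-180.0, 0.0, 107.0]
wrist_force: [0.1, -0.6, -3.9]
opening: 0.0155
finger_force: 48.8
```

carry_out --pt "0 0 -0.06 0 0 0 1" --pt "0 0 -0.07 0 0 0 1" --pt "0 0 -0.08 0 0 0 1" --pt "0 0 -0.08 0 0 0 1" --pt "0 0 -0.08 0 0 0 1" --pt "0 0 -0.08 0 0 0 1" --pt "0 0 -0.07 0 0 0 1" --pt "0 0 -0.05 0 0 0 1" --pt "0 0 -0.03 0 0 0 1" --pt "0 0 -0.01 0 0 0 1" --pt "0 0 0 0 0 0 1"

```text
time_s: 16.9
tcp_pos: [0.4625, 0.1758, 0.2222]
eef_rot: [-180.0, -0.0, 141.8]
wrist_force: [0.6, -0.4, -3.1]
opening: 0.0152
finger_force: 48.8
```

```bash
python3 chk.py
```

```text
16.9 dish z 0.09984392331065993 [-34.8233  14.7148   9.6203 111.1332  -2.9927  54.3942  28.0083]
wrist gumball_center [253.1, 204.8] 0.42 [-0.0002 -0.0018  0.1178]
wrist dish_seat [254.5, 204.7] 0.75 [ 0.0005 -0.0008  0.1178]
wrist dish_tab [256.9, 100.7] 0.56 [-0.0617  0.0504  0.1268]
scene dish_seat [255.3, 232.4] 0.61 [0.0019 0.0039 0.1178]
scene dish_tab [221.7, 231.0] 0.98 [-0.0564  0.0481  0.1268]
scene dish_tab [251.1, 234.3] 0.43 [-0.0132 -0.0001  0.1268]
top gumball_center [286.7, 225.6] 0.56 [ 0.0006 -0.003   0.1178]
top dish_seat [286.5, 223.7] 0.9 [ 0.0052 -0.0026  0.1178]
top dish_tab [266.2, 252.4] 0.73 [-0.0632  0.0472  0.1268]
top dish_tab [313.1, 118.6] 0.36 [ 0.2692 -0.0735  0.1268]
```

carry_out --pt "0 0 -0.02 0 0 0 1" --pt "0 0 -0.04 0 0 0 1" --pt "0 0 -0.07 0 0 0 1" --pt "0 0 -0.08 0 0 0 1" --pt "0 0 -0.09 0 0 0 1" --pt "0 0 -0.09 0 0 0 1" --pt "0 0 -0.09 0 0 0 1" --pt "0 0 -0.08 0 0 0 1" --pt "0 0 -0.06 0 0 0 1" --pt "0 0 -0.03 0 0 0 1" --pt "0 0 -0.02 0 0 0 1" --pt "0 0 0 0 0 0 1"

```text
time_s: 19.0
tcp_pos: [0.4625, 0.1759, 0.2223]
eef_rot: [180.0, 0.0, -179.8]
wrist_force: [-1.0, -0.9, -3.0]
opening: 0.0152
finger_force: 48.8
```

carry_out --pt "0 0 0 0 0 0 1" --pt "0 0 0 0 0 0 1" --pt "0 0 0 0 0 0 1" --pt "0 0 0 0 0 0 1" --pt "0 0 0 0 0 0 1" --pt "0 0 0 0 0 0 1" --pt "0 0 0 0 0 0 1" --pt "0 0 0 0 0 0 1"

```text
time_s: 20.0
tcp_pos: [0.4625, 0.1759, 0.2223]
eef_rot: [180.0, -0.0, -179.8]
wrist_force: [-0.1, -0.2, -3.4]
opening: 0.0152
finger_force: 48.8
```

```bash
python3 chk.py; cp $(ls -t pics/s_*|head -1) pics/final.png
```

```text
20.0 dish z 0.09992047586787915 [-29.2171  14.8101   2.715  110.6871  -0.8545  54.521   64.0816]
wrist gumball_center [255.4, 207.6] 0.67 [0.0035 0.0004 0.1179]
wrist dish_seat [256.1, 207.1] 0.86 [0.003  0.001  0.1179]
wrist dish_tab [256.8, 102.1] 0.55 [-0.0785  0.0012  0.1269]
scene gumball_center [256.5, 232.1] 0.66 [0.0044 0.0028 0.1179]
scene dish_seat [255.4, 234.2] 0.93 [-0.0012 -0.0002  0.1179]
scene dish_tab [229.7, 246.8] 0.85 [-0.069   0.0024  0.1269]
scene dish_tab [369.2, 222.5] 0.31 [ 0.2094 -0.1426  0.1269]
top dish_seat [310.3, 117.4] 0.62 [ 0.2762 -0.0681  0.1179]
top dish_seat [285.7, 224.1] 0.61 [ 0.0042 -0.0006  0.1179]
top dish_tab [287.2, 258.3] 0.56 [-0.077  -0.0019  0.1269]
```

View pics/final.png

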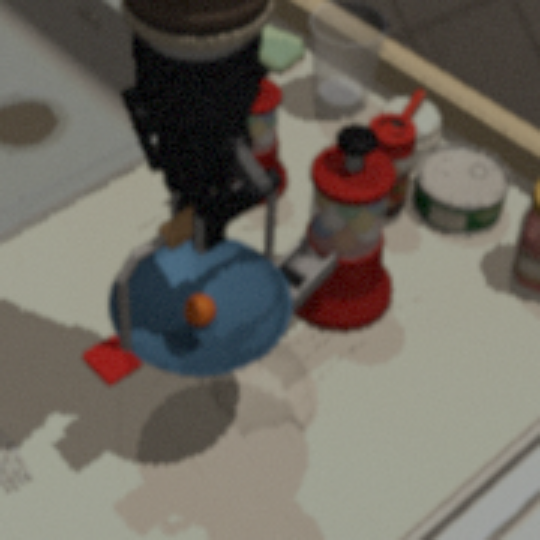

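The dish hangs level, its tab at crop (112,360) points to the front edge, and the ball is in the middle at (201,310).

```bash
python3 -c "
from cell import order; print(order.job_done())"
```

```text
the job is handed in; nothing more can be done
None
```

The job is handed in: the plunger was pressed to its stop, the gumball settled in the dish, and the dish is held level about 10 cm up with its tab towards the front edge and the ball in its middle; the hand-in returned no verdict.

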